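Scan the parts case, then hold its lid at the sight arm

TASK

Book in the small-parts case for its stock photo: with the lid still shut, squeeze the trigger of the hand scanner (clamped on its side in the bracket) all the way and let it spring back. Then raise the clear lid of the case by its front handle until it lies in line with the thin metal sight arm on the side of the case, and finish while holding the lid still there in the fingers, since it falls shut if let go. Do not shift the sight arm, and leave the tape, jar and screwdriver where they are.

Things in the scene. Friction and masses are not known exactly. Their poses are not given: they have to be found in the camera images.
- case: Low black parts case fixed to the table, with yellow compartments: 220 mm deep (its x), 280 mm wide (its y), 60 mm high. Origin: centre of its underside; its x axis points from the front (handle side, towards the robot) to the hinge at the back, z up. A bar-code label is on its -y side, the sight arm on its +y side.
- lid_angle (a joint): Hinge angle of the case's lid (rad): 0 shut and level, grows as the front edge rises, stops at 1.5. The lid weighs 0.25 to 0.5 kg and always falls shut when let go.
- lid_handle (a point): Centre of the lid's handle: a black round bar 16 mm in diameter, 34 mm long, lying along the case's y, 30 mm ahead of the middle of the lid's front edge on a neck 14 mm wide. Lid shut: 64 mm above the table, nothing beneath. Fingers from above can close along the case's y onto its two free flat ends (34 mm apart); it then pivots between them. Its x axis runs from handle to hinge.
- lid: The lid itself: clear panel in a black frame, 220 x 280 mm, 8 mm thick, with the handle. Origin: middle of its hinge line, at the case's back edge, 60 mm above the table; the hinge line runs along the case's y. Its x axis points from front to hinge. The handle centre is at x -250, z +4 mm in this frame.
- sight (a joint): Angle of the sight arm (rad), on the same hinge line and counted like the lid's: the lid is in line when lid_angle equals this. Set before the start between 0.5 and 0.95; stiff, but a push can shift it.
- sight_tip (a point): Free tip of the sight arm: an aluminium bar 200 mm long, 16 mm high and 6 mm thick, that pivots on the lid's hinge line 18 mm outside the case's +y side. The point's x axis runs along the arm from tip to pivot.
- scanner: Grey hand scanner fixed on its side on a steel bracket. Origin: on the table under its head. Head: x -30 to 35, y -50 to 80 mm (muzzle at +y, towards the case), top 108 mm above the table. Black pistol grip sticks out to -x (towards the robot): x -30 to -138, y -40 to -12, z 62 to 93 mm; the trigger is on its +y side. Space above and below grip and trigger is free.
- trigger (a joint): Trigger angle (rad): 0 at rest, 0.25 fully squeezed against its stop, springs back. About 2 N to start and 7 N to bottom out at 30 mm from its pivot.
- trigger_pad (a point): Middle of the trigger's outer (+y) face, 40 mm from its pivot, at rest at x -74, y 12, z 77.5 mm in the scanner's frame. The trigger is a black bar 62 x 8 x 20 mm (high) beside the grip, pivoted about the vertical next to the head at x -34, y 8. It swings to -y, towards the grip: over grip and trigger it is 52 mm wide at rest, about 43 mm squeezed.
- tape: Bystander: roll of tape lying flat, 90 mm across, 24 mm high. Origin: centre of its underside.
- jar: Bystander: upright screw jar, 60 mm across, 80 mm high. Origin: centre of its underside.
- driver: Bystander: screwdriver lying on the table.
Not all that is in view belongs to the job. What is meant by the scanner is not green, and is the larger of those in its own colour.

How it is judged (in metres and radians):
On the way, in this order (a step that is already met when the one before it is completed fails the run):
1. the trigger is squeezed all the way while the lid is shut (value of joint trigger above 0.19 rad and value of joint lid_angle below 0.1 rad), for 0.1 s.
2. the trigger has sprung back, the lid still shut (value of joint trigger below 0.05 rad and value of joint lid_angle below 0.1 rad), for 0.1 s.
3. the lid is raised into line with the sight arm (angle between the x axis of lid_handle and the x axis of sight_tip, either way round below 0.06 rad), for 0.2 s.
At the end, for the whole second after the job is handed in: The fingers hold the lid (touching it with more than 0.5 N), still (under 0.05 rad/s), within 0.06 rad of the sight arm's angle; no tape, jar or screwdriver touches the lid; the trigger is at rest (under 0.05 rad) (angle between the x axis of lid_handle and the x axis of sight_tip, either way round below 0.06 rad and value of joint lid_angle above 0.4 rad and velocity of joint lid_angle between -0.05 and 0.05 rad/s and contact force between lid and the fingers above 0.5 N and value of joint trigger below 0.05 rad and contact force between lid and tape below 0.1 N and contact force between lid and jar below 0.1 N and contact force between lid and driver below 0.1 N); the arm keeps its last pose, push and grip.
It fails at once if the sight arm is shifted (its tip by more than 12 mm) (distance of sight_tip from where it was at the start of the episode above 0.012 m).
It fails at once if the tape is moved more than 30 mm (distance of tape from where it was at the start of the episode above 0.03 m).
It fails at once if the jar is moved more than 30 mm (distance of jar from where it was at the start of the episode above 0.03 m).
It fails at once if the screwdriver is moved more than 30 mm (distance of driver from where it was at the start of the episode above 0.03 m).
It also fails if it takes over 51 s, if anything falls off the work surface, if the arm or the gripper's body presses on something with over 40 N, if the wrist force passes 120 N, or if a joint passes its speed limit or range.

ROBOT

A 6-joint arm with a two-finger parallel gripper is mounted at the origin on the work surface. World frame = base frame: x ahead of the robot, y to its left, z up, the work surface at z = 0. Lengths are in mm, angles in rad, forces in N, time in s.
With the tool pointing down it reaches from about 300 to 875 mm from the base axis. Payload 6.4 kg.
Tool frame: the origin (TCP) lies midway between the tips of the shut fingers; the grasp point (between the pads) lies 19 mm behind it; z points along the fingers, y is the line along which they close (so a half turn about z gives the same grasp; the last joint's range is limited). The gripper opens to 85 mm and grips with 20 to 120 N. Pads are 22 mm wide; open, the fingers measure 114 mm over their backs; the gripper's body (76 mm by 85 mm) begins 54 mm behind the grasp point. The pads swing forward as they close: fully open they stand 13 mm farther back than shut.
Start: joints at [0.938, 0.181, 1.607, -0, 1.354, -0.206], TCP at [238.018, 523.439, 231.288] pointing down, gripper open.
Joint ranges: [-2.99, 2.99], [-0.89, 2.07], [0.3, 2.58], [-1.14, 4.28], [0, 2.63], [-3.12, 3.12]. Speed limits (rad/s): [2.57, 2.57, 3.01, 3.14, 3.14, 3.14].

INTERFACE

Orientations are given as a unit quaternion [w, x, y, z].
In Python, from bench import robot, snapshot, get_calibration, finish_job, silhouettes gives the robot as it stands.
- The arm moves only by the tool jog_arm, never from a script. Its argument "deltas" is a list of rows, each an object of numbers: "dx", "dy", "dz": the shift along the tool's x, y, z in m; "twist": the turn about the tool's z in degrees; "jaw": the finger opening in m, from 0 to 0.0854. In form: [{"dx": .., "dy": .., "dz": .., "twist": .., "jaw": ..}, ...]. A call has 1 to 20 rows; each row shifts and turns the commanded pose from where the row before left it, along the tool's axes as they then stand; what a row does not reach is not made up. A row lasts 1/12 s, in which the tool goes at most 41.7 mm and 7.16 degrees, less where a joint would pass 70% of its speed; a pose out of reach is approached as far as the arm can. A call is refused whole if a number of a shift passes 0.0417 or a number of a turn 7.16, either way. A call with a gripper value outside its range is refused whole. The fingers move at their own pace and stop on an object; "grip_force" is the grip in N (left out, the last holds). Time passes only in rows, so rows that do not move let the fingers close. It gives the time, the measured TCP pose, the force, the opening and the grip force at its end, in the units of the state.
- robot.observe(): the state, without advancing time (a new reading comes with each control period).
- snapshot(name): name is "side" or "top" or "wrist"; returns the picture (420x560x3 uint8, red, green, blue); there is no depth.
- get_calibration(name): a dict with "camera_matrix" (3x3 intrinsics, pixels), "k1" (the pictures are not rectified: a ray, as slopes to the right and down, at radius r is drawn at 1 + k1 r^2 times it, then the intrinsics apply), "R" (3x3) and "t" (3): a world point X has camera coordinates R X + t; the wrist camera has in their place "mount" (4x4, takes a point from camera to tool coordinates, whose origin is the TCP and whose axes are the flange's). Camera axes: x right, y down, z forward; pixel columns grow to the right and rows downward; lengths in mm; the calibration is good to about 2 mm. A picture is of the moment at which its call begins: read the wrist's pose just before it. get_calibration takes no time and is no camera call.
- finish_job(): hands the job in; it is judged then, once.
Trained networks look in the newest picture that a camera, given by its name, has taken for a name from the list of things; names that differ only in an ending like _2 or _b are one class to them, and where a whole thing is asked for, a point or a joint stands for the part that bears it (a point fixed in the world has none). Each returns a list of dicts, best first, with "score" (0 to 1); they miss things now and then, are a little off and sometimes report something else, mostly with a low value. They report only what shows in the picture. A call takes as long as a camera call. They do not tell look-alikes from the thing itself.
- silhouettes(camera, thing): "pixels" (420x560 bool, what is visible of it) and "extent" ([left, top, right, bottom] in pixels, round what is visible of it).
The state is a dict: "time_s": time; "joint_positions": joint angles; "dq": joint speeds; "effort": joint torques, N m; "ee_pos": TCP position; "ee_rot": TCP orientation; "ft_force": force on the tool from outside, world axes, zero at the start; "torque": the same for the moment, N m; "width": finger opening in mm; "grasp_force": force on a finger pad.
Only numpy, scipy, OpenCV 4.12 (cv2) and the standard library are available. Lean on these libraries where they do the work, as an engineer would, in place of code of your own. Each camera call takes 0.05 s, during which the arm holds its last target. There are 200 camera calls.

## Working session

There is one attempt and no reset: what is moved stays moved. The work goes in short steps, Python scripts to look and compute and a tool call to move; the robot and the scene stay as the last step left them, time stands still between calls to the robot, and variables do not carry over. Pictures are saved under pics/ and viewed, at most 10 in all, crops included, and the job is handed in when it is done.

Besides the shell and the picture viewer there is one more tool, called after "Call:" as a command line: name --argument value ..., lists and objects as JSON in quotes. jog_arm: Moves the arm, as the interface text tells. Its arguments: {"type":"object","properties":{"deltas":{"type":"array"},"grip_force":{"type":"number"}},"required":["deltas"]}

```bash
mkdir -p pics; ls
cat > h.py <<'E'
import numpy as np, cv2
from bench import robot, snapshot, get_calibration, finish_job, silhouettes
def save(n,im): cv2.imwrite('pics/'+n+'.png',im[:,:,::-1])
E
python3 - <<'E'
from h import *
for n in('side','top'):
    save(n+'0',snapshot(n))
    c=get_calibration(n); print(n,c)
    for t in('case','lid','sight_tip','scanner','trigger_pad','lid_handle','tape','jar','driver'):
        print(t,[(round(d['score'],2),d['extent'],int(d['pixels'].sum())) for d in silhouettes(n,t)])
im=np.hstack([cv2.imread('pics/side0.png'),cv2.imread('pics/top0.png')])
print(robot.observe())
print(get_calibration('wrist'))
E
```

```text
pics
side {'camera_matrix': array([[455.14512039,   0.        , 285.00674389],
       [  0.        , 455.14512039, 205.94394818],
       [  0.        ,   0.        ,   1.        ]]), 'k1': -0.05083878166608925, 'R': array([[ 0.95466265, -0.29758486,  0.00790438],
       [-0.18634859, -0.61809788, -0.76369445],
       [ 0.23214959,  0.7275976 , -0.64552947]]), 't': array([-517.60865737,  158.52053467, 1432.34591329])}
case [(0.75, [261.5, 126.7, 342.7, 224.3], 4278)]
lid [(0.93, [263.4, 159.4, 343.0, 214.9], 3081)]
sight_tip [(0.6, [288.2, 128.8, 328.5, 159.1], 247)]
scanner [(0.93, [197.6, 322.8, 285.4, 397.5], 3124), (0.76, [267.3, 238.1, 330.3, 298.3], 2031), (0.65, [196.3, 265.3, 244.2, 302.3], 1065), (0.24, [263.2, 160.4, 344.4, 215.3], 3174)]
trigger_pad [(0.63, [203.8, 282.1, 220.1, 291.3], 60), (0.57, [213.1, 355.5, 240.5, 366.6], 167)]
lid_handle [(0.89, [259.9, 159.0, 342.2, 216.8], 3123)]
tape [(0.88, [253.7, 226.7, 285.0, 252.9], 303)]
jar [(0.61, [346.5, 238.5, 365.2, 271.0], 503)]
driver [(0.68, [219.4, 145.1, 243.0, 151.6], 141)]
top {'camera_matrix': array([[427.879282
[... 1585 characters left out ...]
ray([-0.02259885,  1.00723141, -0.42942971]), 'torque': array([0.01755297, 0.01020501, 0.05384324]), 'grasp_force': 0.0, 'width': 85.29047042461957}
{'camera_matrix': array([[294.5164222 ,   0.        , 280.01742246],
       [  0.        , 294.5164222 , 210.30307944],
       [  0.        ,   0.        ,   1.        ]]), 'k1': 0.015614310777027619, 'mount': array([[ 3.78920059e-04, -9.45005500e-01, -3.27054218e-01,
         8.35043003e+01],
       [ 9.99999802e-01,  5.22102319e-04, -3.50001845e-04,
        -7.85694917e-01],
       [ 5.01509434e-04, -3.27054021e-01,  9.45005511e-01,
        -1.42853870e+02],
       [ 0.00000000e+00,  0.00000000e+00,  0.00000000e+00,
         1.00000000e+00]])}
```

View pics/top0.png

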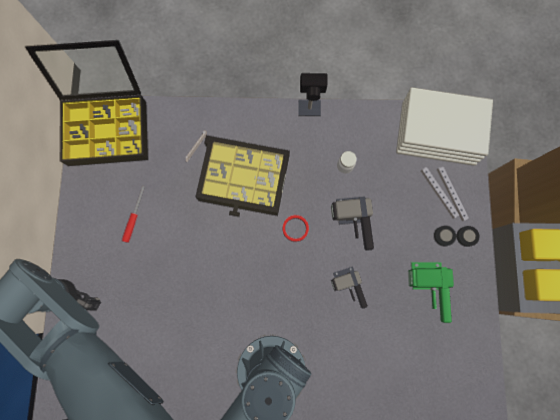

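View pics/side0.png

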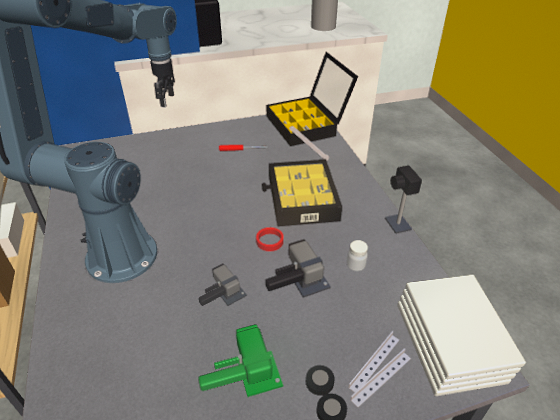

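The right scanner is the grey one at top (352,222) / side (298,268): it is larger than the other grey one and isn't green. The shut case is at top (243,175), with its sight arm running from (205,132) to (188,160). The tape is at (295,229) and the jar at (347,160). I'll fit poses by silhouette overlap.

```bash
cat >> h.py <<'E'
from scipy.optimize import minimize
from scipy.spatial.transform import Rotation as Ro
def cam(n,obs=None):
    c=get_calibration(n)
    if n!='wrist': return c['camera_matrix'],c['k1'],c['R'],c['t']
    T=np.eye(4); q=obs['ee_rot']; T[:3,:3]=Ro.from_quat([q[1],q[2],q[3],q[0]]).as_matrix(); T[:3,3]=obs['ee_pos']
    W=np.linalg.inv(T@c['mount']); return c['camera_matrix'],c['k1'],W[:3,:3],W[:3,3]
def proj(C,X):
    K,k,R,t=C; p=np.atleast_2d(X)@R.T+t; s=p[:,:2]/p[:,2:]; s=s*(1+k*(s**2).sum(1,keepdims=True))
    return s*[K[0,0],K[1,1]]+K[:2,2]
def box(x0,x1,y0,y1,z0,z1): return np.array([[x,y,z] for x in(x0,x1) for y in(y0,y1) for z in(z0,z1)],float)
def place(p,X):
    c,s=np.cos(p[2]),np.sin(p[2]); return X@np.array([[c,s,0],[-s,c,0],[0,0,1]])+[p[0],p[1],0]
def render(C,parts,S=4):
    m=np.zeros((420*S,560*S),np.uint8)
    for P in parts:
        h=cv2.convexHull(((proj(C,P)+.5)*S*16-8).astype(np.int32)); cv2.fillConvexPoly(m,h,255,shift=4)
    return cv2.resize(m,(560,420),interpolation=cv2.INTER_AREA)/255.
def fit(p0,parts,views,step):
    "views: list of (C,mask); parts(p)->list of world pts"
    def cost(p):
        e=0
        for C,m in views:
            r=render(C,parts(p)); e+=1-np.minimum(r,m).sum()/np.maximum(r,m).sum()
        return e
    p0=np.array(p0,float); sx=np.vstack([p0]+[p0+np.eye(len(p0))[i]*step[i] for i in range(len(p0))])
    for _ in range(2):
        r=minimize(cost,sx[0],method='Nelder-Mead',options=dict(initial_simplex=sx,xatol=.01,fatol=1e-5,maxiter=300))
        sx=sx-sx[0]+r.x
    return r.x,r.fun
lidp=[box(-110,110,-140,140,60,68),box(-148,-132,-17,17,56,72),box(-140,-110,-7,7,60,68)]
scan=[box(-30,35,-50,80,62,108),box(-138,-30,-40,-12,62,93),box(-96,-34,4,12,67.5,87.5)]
def arm(p,a):  # sight arm, pivot at lid origin + (0,158+), width guess
    X=box(-200,0,158-3,158+3,-8,8); c,s=np.cos(a),np.sin(a)
    Y=X.copy(); Y[:,0]=X[:,0]*c+X[:,2]*s+110; Y[:,2]=-X[:,0]*s+X[:,2]*c+60
    return place(p,Y)
def ray0(C,uv,z):
    f=lambda q: proj(C,[q[0],q[1],z])[0]-uv
    from scipy.optimize import fsolve
    return fsolve(f,[500,0])
E
cat > m.py <<'E'
from h import *
V={n:cam(n) for n in('side','top')}
for n in V: snapshot(n)
def near(n,t,uv):
    L=silhouettes(n,t); b=[d for d in L if np.hypot((d['extent'][0]+d['extent'][2])/2-uv[0],(d['extent'][1]+d['extent'][3])/2-uv[1])<20]
    return b[0]['pixels'].astype(float) if b else None
ml=[(V[n],near(n,'lid',u)) for n,u in(('top',(243,175)),('side',(303,187)))]
c0=ray0(V['top'],(245,175),64)
for w in(ml,ml[:1],ml[1:]):
    pc=fit([*c0,-.15],lambda p:[place(p,b) for b in lidp],w,[10,10,.1]); print('case',pc)
    if w is ml: P=pc[0]
ms=[(V[n],near(n,'scanner',u)) for n,u in(('top',(352,222)),('side',(298,268)))]
s0=ray0(V['top'],(352,210),90)
for w in(ms,ms[:1],ms[1:]):
    q=fit([*s0,.1],lambda p:[place(p,b) for b in scan],w,[10,10,.1]); print('scan',q)
    if w is ms: Q=q[0]
m=near('side','sight_tip',(308,144))
for a in(.5,.7,.9): print('sight',fit([a],lambda p:[arm(P,p[0])],[(V['side'],m)],[.1]))
for n,t in(('top','tape'),('top','jar'),('side','tape'),('side','jar')):
    for d in silhouettes(n,t)[:2]:
        e=d['extent']; print(n,t,ray0(V[n],((e[0]+e[2])/2,(e[1]+e[3])/2),{'tape':12,'jar':40}[t]))
a=fit([.7],lambda p:[arm(P,p[0])],[(V['side'],m)],[.1])[0][0]
np.save('P.npy',[P,Q]); out=[]
for n,(x,y) in(('top',(180,110)),('side',(230,115))):
    im=cv2.imread(f'pics/{n}0.png')[y:y+190,x:x+200]; im=cv2.resize(im,None,fx=2,fy=2.6,interpolation=2); 
    for B in[place(P,b) for b in lidp]+[place(Q,b) for b in scan]+[arm(P,a)]:
        h=cv2.convexHull(((proj(V[n],B)-[x,y])*[2,2.6]).astype(np.float32)).astype(int); cv2.polylines(im,[h],True,(255,0,255),1)
    out.append(im)
cv2.imwrite('pics/fit1.png',np.hstack(out))
E
python3 m.py
```

```text
case (array([ 6.41880297e+02,  1.08325086e+02, -1.78786130e-01]), np.float64(0.09478029553628586))
case (array([ 6.41003032e+02,  1.06582763e+02, -1.71716478e-01]), np.float64(0.026224128791370926))
case (array([ 6.44985766e+02,  1.11764974e+02, -1.73255154e-01]), np.float64(0.049159210261477404))
scan (array([ 5.19190035e+02, -2.71862782e+02,  9.73985864e-02]), np.float64(0.4162602054978737))
scan (array([ 5.19370336e+02, -2.69212586e+02,  1.30236565e-01]), np.float64(0.12318140922955378))
scan (array([ 5.18498919e+02, -2.81896970e+02, -2.20638709e-02]), np.float64(0.24307407433886463))
sight (array([0.8203125]), np.float64(0.22997804400041255))
sight (array([0.8203125]), np.float64(0.22997804400041255))
sight (array([0.8203125]), np.float64(0.22997804400041255))
top tape [462.2377907 -79.992014 ]
top jar [ 690.46283851 -249.27305199]
side tape [469.52015825 -82.5498515 ]
side jar [ 696.0790801  -248.63183875]
```

View pics/fit1.png

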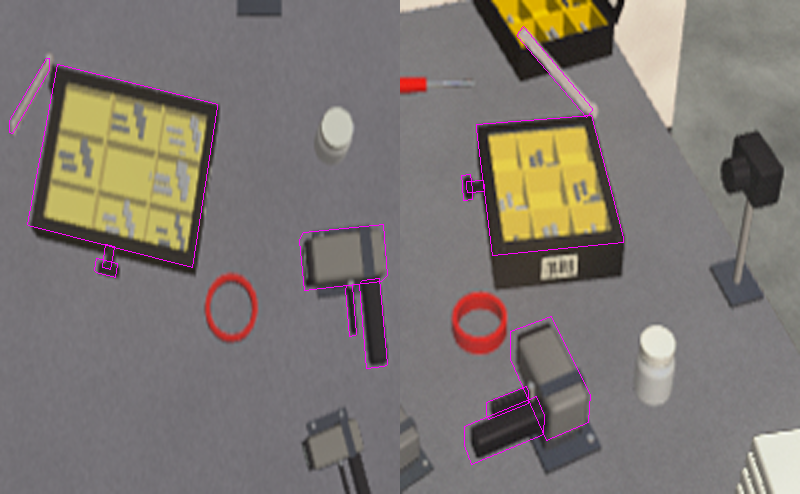

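The fit outlines match both pictures: the case at (642,108), yaw -0.17, sight about 0.82, and the scanner at (519,-271), yaw about 0.1. The side mask of the scanner includes its base, so I'll refine its pose with the wrist camera.

Call:
jog_arm --deltas '[{"twist": -6.1,"jaw": 0.085},{"twist": -6.1},{"twist": -6.1},{"twist": -6.1},{"twist": -6.1},{"dx": -0.006,"dy": -0.041},{"dx": -0.006,"dy": -0.041},{"dx": -0.006,"dy": -0.041},{"dx": -0.006,"dy": -0.041},{"dx": -0.006,"dy": -0.041},{"dx": -0.006,"dy": -0.041},{"dx": -0.006,"dy": -0.041},{"dx": -0.006,"dy": -0.041},{"dx": -0.006,"dy": -0.041},{"dx": -0.006,"dy": -0.041},{"dx": -0.006,"dy": -0.041},{"dx": -0.006,"dy": -0.041},{"dx": -0.006,"dy": -0.041},{"dx": -0.006,"dy": -0.041},{"dx": -0.006,"dy": -0.041}]'

```text
invalid input
```

Call:
jog_arm --deltas '[{"dx": -0.006,"dy": -0.04},{"dx": -0.006,"dy": -0.04},{"dx": -0.006,"dy": -0.04},{"dx": -0.006,"dy": -0.04},{"dx": -0.006,"dy": -0.04},{"dx": -0.002,"dy": -0.02},{"dx": 0}]'

```text
invalid input
```

```bash
cat > w.py <<'E'
from h import *
P,Q=np.load('P.npy'); o=robot.observe(); print(o['time_s'],o['ee_pos'],o['ee_rot'],o['joint_positions'],o['width'])
C=cam('wrist',o); im=snapshot('wrist')
full=scan
for t in('scanner','trigger_pad'):
    for d in silhouettes('wrist',t):
        print(t,d['score'],d['extent'],int(d['pixels'].sum()))
        if t=='scanner' and d['pixels'].sum()>3000:
            q=fit(Q,lambda p:[place(p,b) for b in full],[(C,d['pixels'].astype(float))],[8,8,.08]); print(q)
            if q[1]<.25: Q=q[0]
im=im[:,:,::-1].copy()
for B in scan:
    h=cv2.convexHull(proj(C,place(Q,B)).astype(np.float32)).astype(int); cv2.polylines(im,[h],True,(255,0,255),1)
cv2.imwrite('pics/w1.png',im)
E
python3 w.py
```

```text
1.55 [238.03337398 523.42867251 231.27282199] [ 3.13106549e-07  2.11807684e-01  9.77311365e-01 -1.52885064e-05] [ 9.37673585e-01  1.80822430e-01  1.60700622e+00 -1.33445159e-05
  1.35379167e+00 -2.06271387e-01] 85.14732984089778
```

View pics/w1.png

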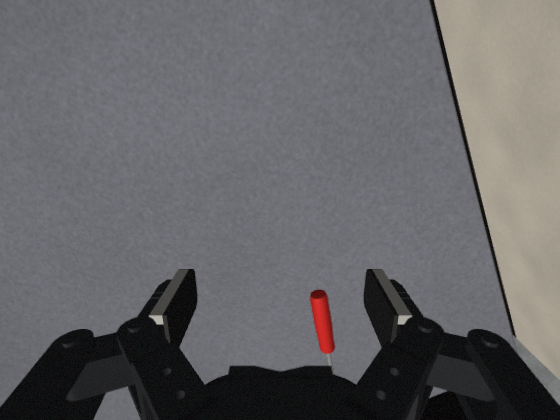

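The arm has not moved: the calls were refused, and the wrist view shows only the screwdriver at (322,320). I'll give all five keys in each row.

Call:
jog_arm --deltas '[{"dx": 0,"dy": 0,"dz": 0,"twist": -6.1,"jaw": 0.085},{"dx": 0,"dy": 0,"dz": 0,"twist": -6.1,"jaw": 0.085},{"dx": 0,"dy": 0,"dz": 0,"twist": -6.1,"jaw": 0.085},{"dx": 0,"dy": 0,"dz": 0,"twist": -6.1,"jaw": 0.085},{"dx": 0,"dy": 0,"dz": 0,"twist": -6.1,"jaw": 0.085},{"dx": -0.006,"dy": -0.04,"dz": 0,"twist": 0,"jaw": 0.085},{"dx": -0.006,"dy": -0.04,"dz": 0,"twist": 0,"jaw": 0.085},{"dx": -0.006,"dy": -0.04,"dz": 0,"twist": 0,"jaw": 0.085},{"dx": -0.006,"dy": -0.04,"dz": 0,"twist": 0,"jaw": 0.085},{"dx": -0.006,"dy": -0.04,"dz": 0,"twist": 0,"jaw": 0.085},{"dx": -0.006,"dy": -0.04,"dz": 0,"twist": 0,"jaw": 0.085},{"dx": -0.006,"dy": -0.04,"dz": 0,"twist": 0,"jaw": 0.085},{"dx": -0.006,"dy": -0.04,"dz": 0,"twist": 0,"jaw": 0.085},{"dx": -0.006,"dy": -0.04,"dz": 0,"twist": 0,"jaw": 0.085},{"dx": -0.006,"dy": -0.04,"dz": 0,"twist": 0,"jaw": 0.085},{"dx": -0.006,"dy": -0.04,"dz": 0,"twist": 0,"jaw": 0.085},{"dx": -0.006,"dy": -0.04,"dz": 0,"twist": 0,"jaw": 0.085},{"dx": -0.006,"dy": -0.04,"dz": 0,"twist": 0,"jaw": 0.085},{"dx": -0.006,"dy": -0.04,"dz": 0,"twist": 0,"jaw": 0.085},{"dx": -0.006,"dy": -0.04,"dz": 0,"twist": 0,"jaw": 0.085}]'

```text
time_s: 3.37
ee_pos: [390.8, -66.0, 231.8]
ee_rot: [0.001, -0.052, 0.999, -0.0]
ft_force: [0.9, 0.1, 0.7]
width: 85.2
grasp_force: 0.0
```

Call:
jog_arm --deltas '[{"dx": -0.0055,"dy": -0.039,"dz": 0,"twist": 0,"jaw": 0.085},{"dx": -0.0055,"dy": -0.039,"dz": 0,"twist": 0,"jaw": 0.085},{"dx": -0.0055,"dy": -0.039,"dz": 0,"twist": 0,"jaw": 0.085},{"dx": -0.0055,"dy": -0.039,"dz": 0,"twist": 0,"jaw": 0.085},{"dx": -0.0055,"dy": -0.039,"dz": 0,"twist": 0,"jaw": 0.085},{"dx": -0.0055,"dy": -0.039,"dz": 0,"twist": 0,"jaw": 0.085},{"dx": 0,"dy": 0,"dz": 0,"twist": 0,"jaw": 0.085},{"dx": 0,"dy": 0,"dz": 0,"twist": 0,"jaw": 0.085},{"dx": 0,"dy": 0,"dz": 0,"twist": 0,"jaw": 0.085}]'

```text
time_s: 4.12
ee_pos: [447.8, -292.5, 230.8]
ee_rot: [-0.0, -0.052, 0.999, 0.001]
ft_force: [-0.5, 1.1, 0.1]
width: 85.2
grasp_force: 0.0
```

```bash
sed -i 's/w1.png/w2.png/' w.py; python3 w.py
```

```text
4.1167 [ 447.83000469 -292.52786223  230.81846918] [-3.62210063e-04 -5.24870259e-02  9.98621331e-01  6.46024659e-04] [-8.00861171e-01  9.26248807e-02  1.70705130e+00  3.11625105e-04
  1.34336631e+00 -2.47675032e+00] 85.20315877891831
scanner 0.83 [0.9, 0.0, 141.2, 91.0] 10068
(array([ 5.19190035e+02, -2.71862782e+02,  9.73985864e-02]), np.float64(1.0))
scanner 0.73 [246.8, 135.6, 369.2, 300.2] 11787
(array([ 5.15072594e+02, -2.71013385e+02,  1.15497184e-01]), np.float64(0.16504828406581762))
scanner 0.66 [301.6, 3.6, 413.2, 89.4] 7432
(array([ 5.15072594e+02, -2.71013385e+02,  1.15497184e-01]), np.float64(1.0))
trigger_pad 0.9 [295.5, 179.3, 310.8, 239.8] 570
trigger_pad 0.44 [340.7, 1.2, 353.0, 5.9] 49
```

View pics/w2.png

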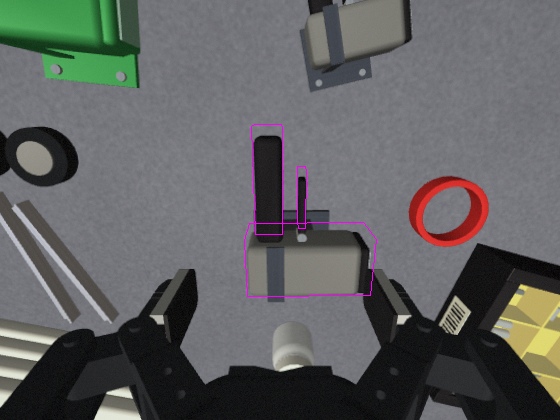

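The scanner overlay is right sideways: the grip spans columns 254–283 and the trigger is at 297–306. It sits about 8 px too near the robot, so I take x≈521, which agrees with the top camera. Next I descend over the trigger.

Call:
jog_arm --deltas '[{"dx": -0.001,"dy": -0.005,"dz": 0.02,"twist": -0.5,"jaw": 0.085},{"dx": 0,"dy": 0,"dz": 0.03,"twist": 0,"jaw": 0.085},{"dx": 0,"dy": 0,"dz": 0.03,"twist": 0,"jaw": 0.085},{"dx": 0,"dy": 0,"dz": 0.03,"twist": 0,"jaw": 0.085},{"dx": 0,"dy": 0,"dz": 0.03,"twist": 0,"jaw": 0.085},{"dx": 0,"dy": 0,"dz": 0.02,"twist": 0,"jaw": 0.085},{"dx": 0,"dy": 0,"dz": 0.011,"twist": 0,"jaw": 0.085},{"dx": 0,"dy": 0,"dz": 0,"twist": 0,"jaw": 0.085},{"dx": 0,"dy": 0,"dz": 0,"twist": 0,"jaw": 0.085}]'

```text
time_s: 5.02
ee_pos: [450.1, -297.5, 60.9]
ee_rot: [0.0, -0.058, 0.998, -0.0]
ft_force: [-0.2, -0.6, 0.2]
width: 84.8
grasp_force: 0.0
```

Call:
jog_arm --deltas '[{"dx": 0,"dy": 0,"dz": 0,"twist": 0,"jaw": 0.038},{"dx": 0,"dy": 0,"dz": 0,"twist": 0,"jaw": 0.038},{"dx": 0,"dy": 0,"dz": 0,"twist": 0,"jaw": 0.038},{"dx": 0,"dy": 0,"dz": 0,"twist": 0,"jaw": 0.038},{"dx": 0,"dy": 0,"dz": 0,"twist": 0,"jaw": 0.038},{"dx": 0,"dy": 0,"dz": 0,"twist": 0,"jaw": 0.038},{"dx": 0,"dy": 0,"dz": 0,"twist": 0,"jaw": 0.038},{"dx": 0,"dy": 0,"dz": 0,"twist": 0,"jaw": 0.038},{"dx": 0,"dy": 0,"dz": 0,"twist": 0,"jaw": 0.038},{"dx": 0,"dy": 0,"dz": 0,"twist": 0,"jaw": 0.038}]' --grip_force 40

```text
time_s: 5.85
ee_pos: [449.9, -296.8, 61.5]
ee_rot: [0.0, -0.058, 0.998, 0.001]
ft_force: [-2.1, 5.9, 9.0]
width: 41.2
grasp_force: 39.7
```

Call:
jog_arm --deltas '[{"dx": 0,"dy": 0,"dz": 0,"twist": 0,"jaw": 0.038},{"dx": 0,"dy": 0,"dz": 0,"twist": 0,"jaw": 0.038},{"dx": 0,"dy": 0,"dz": 0,"twist": 0,"jaw": 0.038}]'

```text
time_s: 6.1
ee_pos: [449.9, -296.8, 61.5]
ee_rot: [0.0, -0.058, 0.998, 0.001]
ft_force: [-1.8, 5.7, 9.1]
width: 41.2
grasp_force: 39.7
```

Run:
```python
from h import *
im=snapshot('wrist'); o=robot.observe(); print(o['width'],o['grasp_force'],o['ft_force'])
save('w3',im)
```

```text
41.2342958351356 39.66545149683952 [-1.81427084  7.32058863  8.13186686]
```

View pics/w3.png

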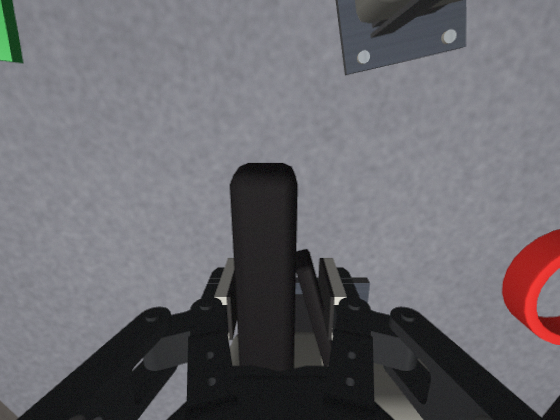

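The fingers hold the grip (232–297) and the trigger, whose end at (303,257) is pressed against the grip. It is fully squeezed (width steady at 41 mm, 40 N). Next I open, rise and head for the case.

Call:
jog_arm --deltas '[{"dx": 0,"dy": 0,"dz": 0,"twist": 0,"jaw": 0.085},{"dx": 0,"dy": 0,"dz": 0,"twist": 0,"jaw": 0.085},{"dx": 0,"dy": 0,"dz": 0,"twist": 0,"jaw": 0.085},{"dx": 0,"dy": 0,"dz": 0,"twist": 0,"jaw": 0.085},{"dx": 0,"dy": 0,"dz": 0,"twist": 0,"jaw": 0.085},{"dx": 0,"dy": 0,"dz": 0,"twist": 0,"jaw": 0.085},{"dx": 0,"dy": 0,"dz": -0.03,"twist": 0,"jaw": 0.085},{"dx": 0,"dy": 0,"dz": -0.04,"twist": 0,"jaw": 0.085},{"dx": 0,"dy": 0,"dz": -0.04,"twist": 0,"jaw": 0.085},{"dx": 0,"dy": 0,"dz": -0.03,"twist": 0,"jaw": 0.085},{"dx": 0,"dy": 0,"dz": 0,"twist": 0,"jaw": 0.085},{"dx": 0,"dy": 0,"dz": 0,"twist": 0,"jaw": 0.085}]'

```text
time_s: 7.15
ee_pos: [450.8, -299.1, 202.9]
ee_rot: [0.002, -0.057, 0.998, -0.002]
ft_force: [0.2, 0.3, -0.6]
width: 85.3
grasp_force: 0.0
```

Run:
```python
from h import *
P,Q=np.load('P.npy')
print(place(P,np.array([[-140,0,64.]])))
for y in (P[2],-.172): 
  p=[*P[:2],y]; print(place(p,np.array([[-140,0,64.],[-230,0,64]])))
```

```text
[[504.11185639 133.22201133  64.        ]]
[[504.11185639 133.22201133  64.        ]
 [415.5464306  149.22717785  64.        ]]
[[503.94607613 132.2865307   64.        ]
 [415.27407731 147.6903168   64.        ]]
```

Call:
jog_arm --deltas '[{"dx": 0,"dy": 0,"dz": 0,"twist": 5.5,"jaw": 0.085},{"dx": 0,"dy": 0,"dz": 0,"twist": 5.5,"jaw": 0.085},{"dx": 0,"dy": 0,"dz": 0,"twist": 5.5,"jaw": 0.085},{"dx": 0.0023,"dy": 0.036,"dz": 0,"twist": 0,"jaw": 0.085},{"dx": 0.0023,"dy": 0.036,"dz": 0,"twist": 0,"jaw": 0.085},{"dx": 0.0023,"dy": 0.036,"dz": 0,"twist": 0,"jaw": 0.085},{"dx": 0.0023,"dy": 0.036,"dz": 0,"twist": 0,"jaw": 0.085},{"dx": 0.0023,"dy": 0.036,"dz": 0,"twist": 0,"jaw": 0.085},{"dx": 0.0023,"dy": 0.036,"dz": 0,"twist": 0,"jaw": 0.085},{"dx": 0.0023,"dy": 0.036,"dz": 0,"twist": 0,"jaw": 0.085},{"dx": 0.0023,"dy": 0.036,"dz": 0,"twist": 0,"jaw": 0.085},{"dx": 0.0023,"dy": 0.036,"dz": 0,"twist": 0,"jaw": 0.085},{"dx": 0.0023,"dy": 0.036,"dz": 0,"twist": 0,"jaw": 0.085},{"dx": 0.0023,"dy": 0.036,"dz": 0,"twist": 0,"jaw": 0.085},{"dx": 0.0023,"dy": 0.036,"dz": 0,"twist": 0,"jaw": 0.085},{"dx": 0,"dy": 0,"dz": 0,"twist": 0,"jaw": 0.085},{"dx": 0,"dy": 0,"dz": 0,"twist": 0,"jaw": 0.085},{"dx": 0,"dy": 0,"dz": 0,"twist": 0,"jaw": 0.085}]'

```text
time_s: 8.65
ee_pos: [496.2, 132.3, 198.7]
ee_rot: [-0.001, 0.086, 0.996, -0.0]
ft_force: [-0.6, -1.3, -0.0]
width: 85.1
grasp_force: 0.0
```

```bash
cat > w4.py <<'E'
from h import *
P,Q=np.load('P.npy'); o=robot.observe(); print(o['time_s'],o['ee_pos'],o['ee_rot'])
C=cam('wrist',o); im=snapshot('wrist')
for t in('lid','lid_handle'):
    for d in silhouettes('wrist',t): print(t,d['score'],d['extent'],int(d['pixels'].sum()))
h3=np.array([[-140,0,64.]]); print('pred',proj(C,place(P,h3)))
im=im[:,:,::-1].copy()
for B in lidp:
    h=cv2.convexHull(proj(C,place(P,B)).astype(np.float32)).astype(int); cv2.polylines(im,[h],True,(255,0,255),1)
cv2.imwrite('pics/w4.png',im)
E
python3 w4.py
```

```text
8.65 [496.22458025 132.29921066 198.68486444] [-1.39242111e-03  8.63279098e-02  9.96265722e-01 -4.04644852e-04]
lid 0.86 [142.5, 203.0, 421.4, 381.6] 29230
lid_handle 0.73 [141.0, 199.6, 418.1, 384.3] 28906
pred [[283.54079141 206.21131529]]
```

View pics/w4.png

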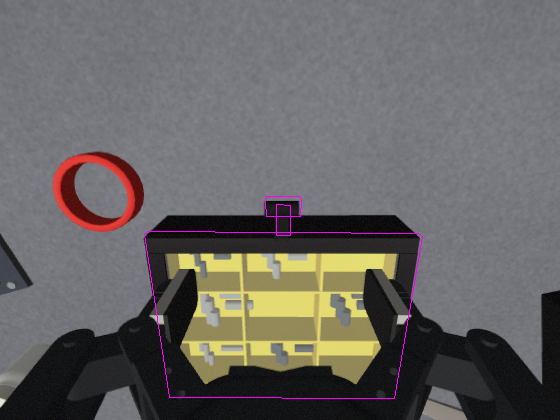

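The handle is at columns 266–300, rows 201–216, matching the prediction within about 2 mm. I'll descend and grip its ends.

Call:
jog_arm --deltas '[{"dx": -0.008,"dy": 0.002,"dz": 0.025,"twist": 0,"jaw": 0.085},{"dx": 0,"dy": 0,"dz": 0.03,"twist": 0,"jaw": 0.085},{"dx": 0,"dy": 0,"dz": 0.03,"twist": 0,"jaw": 0.085},{"dx": 0,"dy": 0,"dz": 0.03,"twist": 0,"jaw": 0.085},{"dx": 0,"dy": 0,"dz": 0.025,"twist": 0,"jaw": 0.085},{"dx": 0,"dy": 0,"dz": 0.015,"twist": 0,"jaw": 0.085},{"dx": 0,"dy": 0,"dz": 0,"twist": 0,"jaw": 0.085},{"dx": 0,"dy": 0,"dz": 0,"twist": 0,"jaw": 0.025},{"dx": 0,"dy": 0,"dz": 0,"twist": 0,"jaw": 0.025},{"dx": 0,"dy": 0,"dz": 0,"twist": 0,"jaw": 0.025},{"dx": 0,"dy": 0,"dz": 0,"twist": 0,"jaw": 0.025},{"dx": 0,"dy": 0,"dz": 0,"twist": 0,"jaw": 0.025},{"dx": 0,"dy": 0,"dz": 0,"twist": 0,"jaw": 0.025},{"dx": 0,"dy": 0,"dz": 0,"twist": 0,"jaw": 0.025},{"dx": 0,"dy": 0,"dz": 0,"twist": 0,"jaw": 0.025}]' --grip_force 60

```text
time_s: 10.05
ee_pos: [506.4, 131.6, 47.2]
ee_rot: [0.001, 0.086, 0.996, -0.001]
ft_force: [-3.1, -8.1, 8.4]
width: 32.7
grasp_force: 59.4
```

```bash
python3 - <<'E'
import numpy as np
t=np.arange(0,.951,.05); x=-250*np.cos(t)+4*np.sin(t); z=250*np.sin(t)+4*np.cos(t)
for a,b,c in zip(t[1:],-np.diff(x),-np.diff(z)): print(round(a,2),round(b/1e3,4),round(c/1e3,4))
E
python3 - <<'E'
from h import *
P,Q=np.load('P.npy'); C=cam('side'); V=cam('top')
snapshot('side'); L=silhouettes('side','sight_tip'); print([(d['score'],d['extent']) for d in L])
m=L[0]['pixels'].astype(float)
for p in(P,[641,106.6,-.172],[645,111.8,-.173],[643,109,-.175]):
    print(fit([.8],lambda q:[arm(p,q[0])],[(C,m)],[.1]))
    print(fit([.8,0,0],lambda q:[arm([p[0]+q[1],p[1]+q[2],p[2]],q[0])],[(C,m)],[.1,4,4]))
# direct edge: centroid line of bar in top & side by PCA endpoints
snapshot('top')
for d in silhouettes('top','sight'): print('top',d['score'],d['extent'],d['pixels'].sum())
E
```

```text
0.05 -0.0005 -0.0125
0.1 -0.0011 -0.0124
0.15 -0.0018 -0.0124
0.2 -0.0024 -0.0123
0.25 -0.003 -0.0121
0.3 -0.0036 -0.012
0.35 -0.0042 -0.0118
0.4 -0.0048 -0.0116
0.45 -0.0053 -0.0113
0.5 -0.0059 -0.011
0.55 -0.0064 -0.0107
0.6 -0.007 -0.0104
0.65 -0.0075 -0.01
0.7 -0.008 -0.0096
0.75 -0.0084 -0.0092
0.8 -0.0089 -0.0088
0.85 -0.0093 -0.0083
0.9 -0.0097 -0.0079
0.95 -0.0101 -0.0074
[(0.65, [289.3, 129.5, 331.3, 157.5]), (0.39, [268.9, 156.4, 341.5, 211.6])]
(array([0.8265625]), np.float64(0.2163533863149416))
(array([0.79218753, 5.51193237, 1.18094612]), np.float64(0.13588761580879416))
(array([0.83623047]), np.float64(0.2610453106656164))
(array([0.7938355 , 7.31978654, 1.5683275 ]), np.float64(0.13523029617474136))
(array([0.80791016]), np.float64(0.16595972815717674))
(array([ 0.7925758 ,  3.52229079, -3.47501885]), np.float64(0.1357934167530086))
(array([0.81914063]), np.float64(0.19922462588198808))
(array([0.79115953, 5.19973412, 0.62975346]), np.float64(0.13544010853084343))
```

Sight comes out near 0.80. I'll raise the lid to about 0.7 first.

Call:
jog_arm --deltas '[{"dx": -0.0005,"dy": 0,"dz": -0.0125,"twist": 0,"jaw": 0.025},{"dx": -0.0011,"dy": 0,"dz": -0.0124,"twist": 0,"jaw": 0.025},{"dx": -0.0018,"dy": 0,"dz": -0.0124,"twist": 0,"jaw": 0.025},{"dx": -0.0024,"dy": 0,"dz": -0.0123,"twist": 0,"jaw": 0.025},{"dx": -0.003,"dy": 0,"dz": -0.0121,"twist": 0,"jaw": 0.025},{"dx": -0.0036,"dy": 0,"dz": -0.012,"twist": 0,"jaw": 0.025},{"dx": -0.0042,"dy": 0,"dz": -0.0118,"twist": 0,"jaw": 0.025},{"dx": -0.0048,"dy": 0,"dz": -0.0116,"twist": 0,"jaw": 0.025},{"dx": -0.0053,"dy": 0,"dz": -0.0113,"twist": 0,"jaw": 0.025},{"dx": -0.0059,"dy": 0,"dz": -0.011,"twist": 0,"jaw": 0.025},{"dx": -0.0064,"dy": 0,"dz": -0.0107,"twist": 0,"jaw": 0.025},{"dx": -0.007,"dy": 0,"dz": -0.0104,"twist": 0,"jaw": 0.025},{"dx": -0.0075,"dy": 0,"dz": -0.01,"twist": 0,"jaw": 0.025},{"dx": -0.008,"dy": 0,"dz": -0.0096,"twist": 0,"jaw": 0.025},{"dx": 0,"dy": 0,"dz": 0,"twist": 0,"jaw": 0.025},{"dx": 0,"dy": 0,"dz": 0,"twist": 0,"jaw": 0.025}]'

```text
time_s: 11.58
ee_pos: [565.7, 121.2, 205.5]
ee_rot: [-0.0, 0.087, 0.996, -0.001]
ft_force: [-1.3, -4.8, -3.6]
width: 32.5
grasp_force: 60.5
```

```bash
cat > f.py <<'E'
from h import *
import sys
P,Q=np.load('P.npy'); C=cam('side'); T=cam('top'); o=robot.observe(); print(o['time_s'],o['ee_pos'],o['width'],o['grasp_force'],o['ft_force'])
e=o['ee_pos']; dx=np.dot(e[:2]-[506.4,131.6],[np.cos(.175),-np.sin(.175)]); dz=e[2]-47.2
print('kin angle',np.arctan2(dz+4,250-dx)-np.arctan2(4,250), 'by z',np.arcsin((dz+4)/250.03)-.016)
def rot(X,a):
    Y=X.copy(); x=X[:,0]-110; z=X[:,2]-60; c,s=np.cos(a),np.sin(a)
    Y[:,0]=x*c+z*s+110; Y[:,2]=-x*s+z*c+60; return Y
im=snapshot('side'); save(sys.argv[1],cv2.resize(im[90:250,220:400],None,fx=3.5,fy=3.5,interpolation=cv2.INTER_CUBIC))
for n,K,p in(('side',C,[645,111.8,-.173]),('top',T,[641,106.6,-.172])):
    if n=='top': snapshot('top')
    for d in silhouettes(n,'lid')[:2]:
        m=d['pixels'].astype(float); print(n,d['score'],d['extent'],fit([.7],lambda q:[place(p,rot(b,q[0])) for b in lidp],[(K,m)],[.1]))
    for d in silhouettes(n,'sight_tip')[:1]:
        m=d['pixels'].astype(float); print(n,d['score'],d['extent'],fit([.7],lambda q:[arm(p,q[0])],[(K,m)],[.1]))
E
python3 f.py s5
```

```text
11.5833 [565.68711144 121.24469196 205.52959317] 32.46514851281682 60.49894094467163 [-1.33815444 -4.83007411 -3.59323241]
kin angle 0.6915047597672254 by z 0.6905853871657504
side 0.71 [289.3, 137.0, 345.0, 210.4] (array([0.68515625]), np.float64(0.12976718745041227))
side 0.79 [288.4, 129.6, 332.9, 157.8] (array([0.80761719]), np.float64(0.26858208462604793))
top 0.75 [202.4, 140.4, 289.3, 186.5] (array([0.68789062]), np.float64(0.5858951463910903))
```

View pics/s5.png

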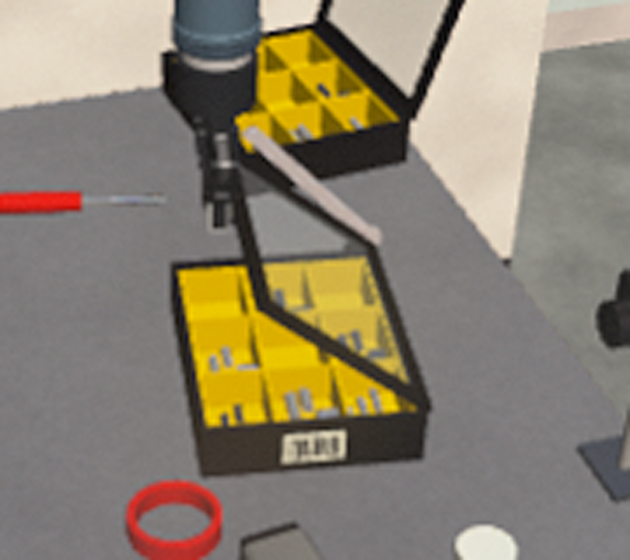

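The lid stands at 0.69 (kinematics and both cameras agree) and its edge is still flatter than the sight arm, which runs from (250,135) to (378,240) in the crop. I'll raise it to about 0.80.

Call:
jog_arm --deltas '[{"dx": -0.0042,"dy": 0,"dz": -0.0047,"twist": 0,"jaw": 0.025},{"dx": -0.0043,"dy": 0,"dz": -0.0047,"twist": 0,"jaw": 0.025},{"dx": -0.0045,"dy": 0,"dz": -0.0045,"twist": 0,"jaw": 0.025},{"dx": -0.0045,"dy": 0,"dz": -0.0044,"twist": 0,"jaw": 0.025},{"dx": -0.0018,"dy": 0,"dz": -0.0017,"twist": 0,"jaw": 0.025},{"dx": 0,"dy": 0,"dz": 0,"twist": 0,"jaw": 0.025},{"dx": 0,"dy": 0,"dz": 0,"twist": 0,"jaw": 0.025},{"dx": 0,"dy": 0,"dz": 0,"twist": 0,"jaw": 0.025},{"dx": 0,"dy": 0,"dz": 0,"twist": 0,"jaw": 0.025}]'

```text
time_s: 12.63
ee_pos: [583.8, 118.1, 224.5]
ee_rot: [-0.001, 0.087, 0.996, -0.001]
ft_force: [-1.2, -6.7, -3.5]
width: 32.6
grasp_force: 60.5
```

```bash
cat >> f.py <<'E'
# direct: predicted lid-parallel arm overlays at candidate angles
p=[645,111.8,-.173]; im2=cv2.resize(im[110:190,260:360,::-1],None,fx=7,fy=7,interpolation=cv2.INTER_CUBIC)
def ln(X,a,col):
    u=((proj(C,place(p,rot(np.array(X,float),a)))-[260,110]+.5)*7).astype(int); cv2.line(im2,u[0],u[1],col,1)
for a,col in((.74,(255,0,0)),(.8,(0,255,0)),(.86,(0,0,255))): ln([[-90,158,60],[110,158,60]],a,col)
ln([[-110,-140,64],[110,-140,64]],.8,(255,0,255)); ln([[-110,140,64],[110,140,64]],.8,(255,0,255))
cv2.imwrite('pics/ov.png',im2)
E
python3 f.py s6
```

```text
12.6333 [583.79884122 118.13449677 224.49886634] 32.56857043544903 60.54553806781769 [-1.22622137 -6.663251   -3.47629437]
kin angle 0.7973450688971389 by z 0.7951918701699234
side 0.81 [293.6, 136.2, 343.5, 208.2] (array([0.80578613]), np.float64(0.2063593319017799))
side 0.5 [292.5, 131.4, 320.8, 152.5] (array([0.83408203]), np.float64(0.7333240374392136))
top 0.92 [202.3, 142.9, 288.8, 181.2] (array([0.8015625]), np.float64(0.6000062996094242))
```

View pics/ov.png

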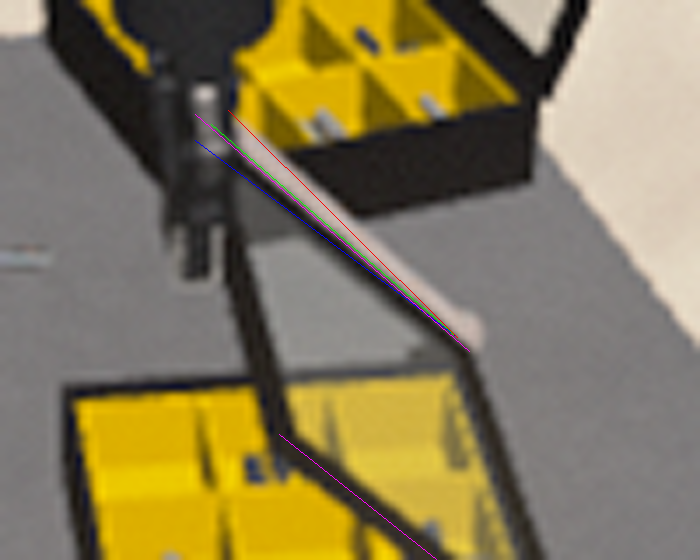

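The bar runs from (470,330) to (240,135), parallel to the green 0.80 line and lying between 0.74 and 0.86. The lid stands at 0.797–0.805, held with 60 N, and the fingers are still. I'll hand it in.

```bash
python3 -c "
from bench import finish_job; print(finish_job())"
```

```text
the job is handed in; nothing more can be done
None
```

I squeezed the scanner trigger fully with the lid shut and released it, then raised the lid to about 0.80 rad, in line with the sight arm (measured at about 0.80), and handed in with the fingers still holding it; the hand-in gave no verdict.

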